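Save the toppled ornament and return it to the tray of its kind

TASK

One glass ornament has toppled on the open bench between the two drying trays: stand it upright on the bench and let go so that it proves it stands by itself, then take it again and set it, upright and gently, in the free bay of the tray that holds ornaments of its own shape (balls with balls, spindles with spindles). Leave the ornament lying in the reject carton, the ones standing in the trays and the jar, bottle, roll and brush alone.

Things in the scene. Friction and masses are not known exactly. Their poses are not given: they have to be found in the camera images.
- ball: Lies on the open bench (save it) or in the carton (leave it): pearl glass ball, 56 mm diameter, on a 10 mm steel stem over a square dark wood foot 56 x 56 x 12 mm; 128 mm tall, ball centre 100 mm above the foot's underside; 0.16 kg. Origin on its axis, 64 mm above the foot's underside; z from foot to head; lying, level 28 mm up; x, y square to the foot.
- ball_a: Stands in a bay of tray_ball, bystander: pearl glass ball, 56 mm diameter, on a 10 mm steel stem over a square dark wood foot 56 x 56 x 12 mm; 128 mm tall, ball centre 100 mm above the foot's underside; 0.16 kg. Origin on its axis, 64 mm above the foot's underside; z from foot to head.
- ball_b: Stands in a bay of tray_ball, bystander: pearl glass ball, 56 mm diameter, on a 10 mm steel stem over a square dark wood foot 56 x 56 x 12 mm; 128 mm tall, ball centre 100 mm above the foot's underside; 0.16 kg. Origin on its axis, 64 mm above the foot's underside; z from foot to head.
- tray_ball: Fixed wooden tray of the balls, 252 x 92 x 20 mm: three bays 68 x 68 mm inside, 80 mm apart along its x; floor 6 mm thick, battens 12 mm wide, tops 20 mm above the bench. Two bays hold ornaments, the free one a flat paper disc (look only). Both trays look alike and swap sides: their ornaments tell which is which. Origin: centre of the underside.
- tray_ball_bay0 (a point): Centre of bay 0 of tray_ball, on the bay's floor, 6 mm above the bench (bay 0 at the tray's -x end, bay 2 at its +x end); axes as the tray's
- tray_ball_bay1 (a point): Centre of bay 1 of tray_ball, on the bay's floor, 6 mm above the bench (bay 0 at the tray's -x end, bay 2 at its +x end); axes as the tray's
- tray_ball_bay2 (a point): Centre of bay 2 of tray_ball, on the bay's floor, 6 mm above the bench (bay 0 at the tray's -x end, bay 2 at its +x end); axes as the tray's
- drop: Lies on the open bench (save it) or in the carton (leave it): pearl glass spindle, both ends pointed, 48 mm diameter x 84 mm long, on a 10 mm steel stem over a square dark wood foot 48 x 48 x 12 mm; 132 mm tall, spindle's middle 90 mm above the foot's underside; 0.16 kg. Origin on its axis, 66 mm above the foot's underside; z from foot to head; lying, level 24 mm up; x, y square to the foot.
- drop_a: Stands in a bay of tray_drop, bystander: pearl glass spindle, both ends pointed, 48 mm diameter x 84 mm long, on a 10 mm steel stem over a square dark wood foot 48 x 48 x 12 mm; 132 mm tall, spindle's middle 90 mm above the foot's underside; 0.16 kg. Origin on its axis, 66 mm above the foot's underside; z from foot to head.
- drop_b: Stands in a bay of tray_drop, bystander: pearl glass spindle, both ends pointed, 48 mm diameter x 84 mm long, on a 10 mm steel stem over a square dark wood foot 48 x 48 x 12 mm; 132 mm tall, spindle's middle 90 mm above the foot's underside; 0.16 kg. Origin on its axis, 66 mm above the foot's underside; z from foot to head.
- tray_drop: Fixed wooden tray of the spindles, 252 x 92 x 20 mm: three bays 68 x 68 mm inside, 80 mm apart along its x; floor 6 mm thick, battens 12 mm wide, tops 20 mm above the bench. Two bays hold ornaments, the free one a flat paper disc (look only). Both trays look alike and swap sides: their ornaments tell which is which. Origin: centre of the underside.
- tray_drop_bay0 (a point): Centre of bay 0 of tray_drop, on the bay's floor, 6 mm above the bench (bay 0 at the tray's -x end, bay 2 at its +x end); axes as the tray's
- tray_drop_bay1 (a point): Centre of bay 1 of tray_drop, on the bay's floor, 6 mm above the bench (bay 0 at the tray's -x end, bay 2 at its +x end); axes as the tray's
- tray_drop_bay2 (a point): Centre of bay 2 of tray_drop, on the bay's floor, 6 mm above the bench (bay 0 at the tray's -x end, bay 2 at its +x end); axes as the tray's
- carton: Fixed shallow open reject carton of brown card, 200 x 200 mm, walls 6 mm thick and 40 mm high, its floor level with the bench; beyond the bench area. Origin at the centre of its underside
- jar: Bystander: amber glass jar with a steel lid, 56 mm diameter, 85 mm high, standing; origin at the centre of its underside
- bottle: Bystander: tall green glass lacquer bottle with a white cap, 56 mm diameter, 170 mm high, standing; origin at the centre of its underside
- tape: Bystander: cardboard roll core lying flat, 84 mm outer and 60 mm inner diameter, 26 mm high; origin at the centre of its underside
- brush: Bystander: paint brush 130 mm long lying in front of the carton; lies along its x axis

How it is judged:
By the outcome, as a careful person would: the job done as asked, in the order asked, and still so for the second after the job is handed in, with the robot touching nothing.
It also fails if it takes over 54 s, if anything falls off the work surface, if the arm or the gripper's body presses on something with over 40 N, if the wrist force passes 120 N, or if a joint passes its speed limit or range.

ROBOT

A 6-joint arm with a two-finger parallel gripper is mounted at the origin on the work surface. World frame = base frame: x ahead of the robot, y to its left, z up, the work surface at z = 0. Lengths are in m, angles in rad, forces in N, time in s.
With the tool pointing down it reaches from about 0.425 to 0.95 m from the base axis. Payload 3.5 kg.
Tool frame: the origin (TCP) lies between the finger pads; the fingertips stand 17 mm ahead of it and the grasp point (between the pads) lies 2 mm behind it (env.tcp_to_tips is the distance from the TCP to the fingertips, in m); z points along the fingers, y is the line along which they close (so a half turn about z gives the same grasp; the last joint's range is limited). The gripper opens to 85 mm and grips with 20 to 120 N. Pads are 22 mm wide; open, the fingers measure 114 mm over their backs; the gripper's body (76 mm by 85 mm) begins 54 mm behind the grasp point. The pads swing forward as they close: fully open they stand 13 mm farther back than shut.
Start: joints at [1.084, 0.286, 1.577, -0, 1.279, -0.15], TCP at [0.223, 0.637, 0.248] pointing down, gripper open.
Joint ranges: [-2.77, 2.77], [-0.9, 2.22], [0.21, 2.48], [-1.53, 4.67], [0.24, 2.81], [-2.84, 2.84]. Speed limits (rad/s): [2.79, 2.79, 3.14, 3.14, 3.14, 3.14].

INTERFACE

Orientations are given as [roll, pitch, yaw] about the fixed x, y, z axes, in that order (R = Rz(yaw) Ry(pitch) Rx(roll)).
In Python, from plant import env gives the robot as it stands. Calls block until the motion is done:
- env.move_to(position, orientation): joint-space move of the TCP to a pose.
- env.move_straight(position, ori=None, max_speed=0.15, force_limit=None): straight line of the TCP; ori=None keeps the orientation; max_speed is the mean speed in m/s. With force_limit (N) it stops when the force on the tool has changed by that much, and returns True; else False.
- env.goto_joints(angles): joint-space move.
- env.set_gripper(opening): opening from 0.0 (shut) to 1.0 (fully open); the grip force is fixed at half the most; returns when the fingers have stopped.
- env.sleep(seconds).
- env.solve_ik(position, orientation): joint angles nearest the present ones, or None.
- env.read_camera(name): name is "scene" or "top" or "wrist"; returns a dict with "color" (400x640x3 uint8, red, green, blue), "fx", "fy", "cx", "cy" (pixels), "pose" (4x4, takes a point from camera to world coordinates); the wrist camera has in their place "mount" (4x4, takes a point from camera to tool coordinates, whose origin is the TCP and whose axes are the flange's). Camera axes: x right, y down, z forward; pixel columns grow to the right and rows downward; lengths in m; the calibration is good to about 2 mm. A picture is of the moment at which its call begins: read the wrist's pose just before it. There is no depth.
A pose or a line that the arm cannot do raises env.PlanningError and nothing moves.
- env.job_done(): hands the job in; it is judged then, once.
Readings, each from a call of its own:
- env.current_t(): time.
- env.current_q(): joint angles.
- env.current_joint_vel(): joint speeds.
- env.current_tau(): joint torques, N m.
- env.current_eef_pos(): TCP position.
- env.current_ee_rot(): TCP orientation.
- env.current_wrist_force(): force on the tool from outside, world axes, zero at the start.
- env.current_moment(): the same for the moment, N m.
- env.current_finger_gap(): opening from 0.0 (shut) to 1.0 (fully open).
- env.current_finger_force(): force on a finger pad.
Only numpy, scipy, OpenCV 4.12 (cv2) and the standard library are available. Lean on these libraries where they do the work, as an engineer would, in place of code of your own. Each camera call takes 0.05 s, during which the arm holds its last target. There are 200 camera calls.

## Working session

There is one attempt and no reset: what is moved stays moved. The work goes in short steps, each a Python script; the robot and the scene stay as the last script left them, time stands still between calls to the robot, and variables do not carry over. Pictures are saved under pics/ and viewed, at most 10 in all, crops included, and the job is handed in when it is done.

```bash
mkdir -p pics; ls
python3 - <<'E'
from plant import env
import cv2,numpy as np
for n in("scene","top"):
    c=env.read_camera(n); cv2.imwrite(f"pics/{n}0.png",c["color"][:,:,::-1]); print(n,c["fx"],c["fy"],c["cx"],c["cy"],np.round(c["pose"],4).tolist())
c=env.read_camera("wrist");print(np.round(c["mount"],4).tolist(),c["fx"],c["cx"],c["cy"]);print(env.current_t(),env.current_ee_rot(),env.current_eef_pos())
E
```

```text
pics
scene 366.43551982759095 366.43551982759095 325.89350999171944 193.8103454789745 [[0.0227, 0.6317, -0.7749, 1.1963], [0.9996, -0.0037, 0.0263, -0.0209], [0.0137, -0.7752, -0.6316, 0.5593], [0.0, 0.0, 0.0, 1.0]]
top 472.8660548467112 472.8660548467112 324.01927913583046 197.3091887552414 [[-0.0203, -0.9801, 0.1977, 0.3246], [-0.9997, 0.0228, 0.0102, -0.012], [-0.0145, -0.1974, -0.9802, 1.3643], [0.0, 0.0, 0.0, 1.0]]
[[-0.0004, -0.9485, -0.3169, 0.0808], [1.0, -0.0003, -0.0005, -0.0004], [0.0004, -0.3169, 0.9485, -0.1255], [0.0, 0.0, 0.0, 1.0]] 291.720483630987 314.772918749714 199.868086618828
0.15 [-3.13977115e+00 -2.92902253e-04  2.80477062e+00] [0.22280758 0.63665588 0.24724068]
```

View pics/scene0.png

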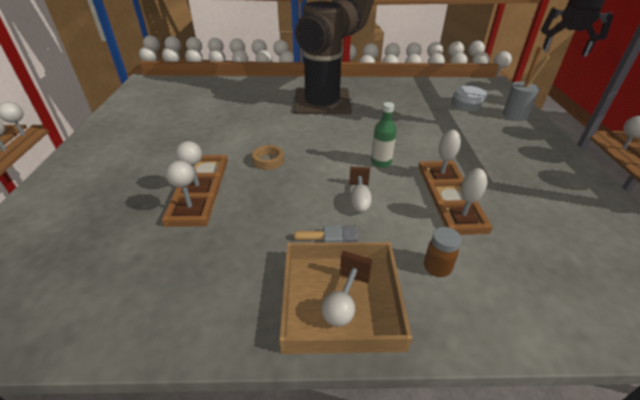

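View pics/top0.png

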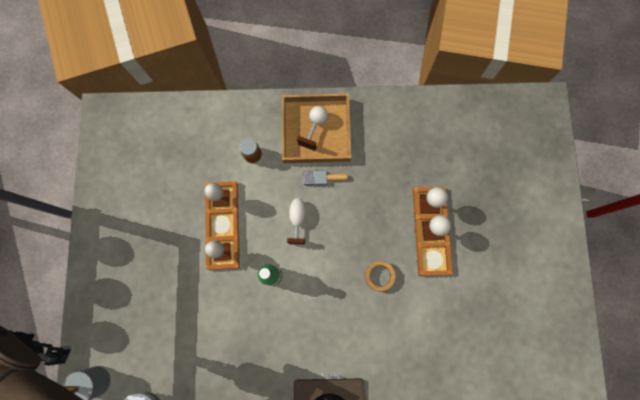

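The drop lies on the bench (top view about 297,218, foot at 296,240). The spindle tray is at image left, with its middle bay free (223,225). I'll enlarge the views of both.

Run:
```python
import cv2,numpy as np
t=cv2.imread("pics/top0.png");s=cv2.imread("pics/scene0.png")
a=cv2.resize(t[170:285,195:325],None,fx=5,fy=5,interpolation=cv2.INTER_CUBIC)
cv2.imwrite("pics/topc.png",a)
b=cv2.resize(s[110:240,340:500],None,fx=4.6,fy=4.6,interpolation=cv2.INTER_CUBIC)
cv2.imwrite("pics/scenec.png",b);print(a.shape,b.shape)
```

```text
(575, 650, 3) (598, 736, 3)
```

View pics/topc.png

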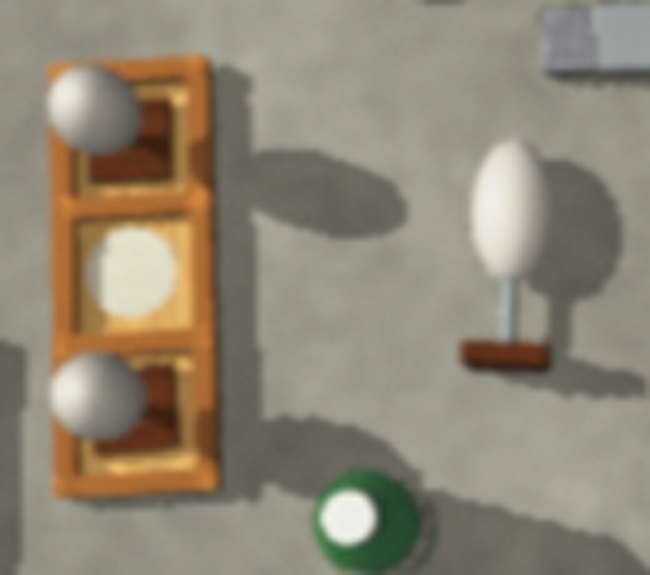

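View pics/scenec.png

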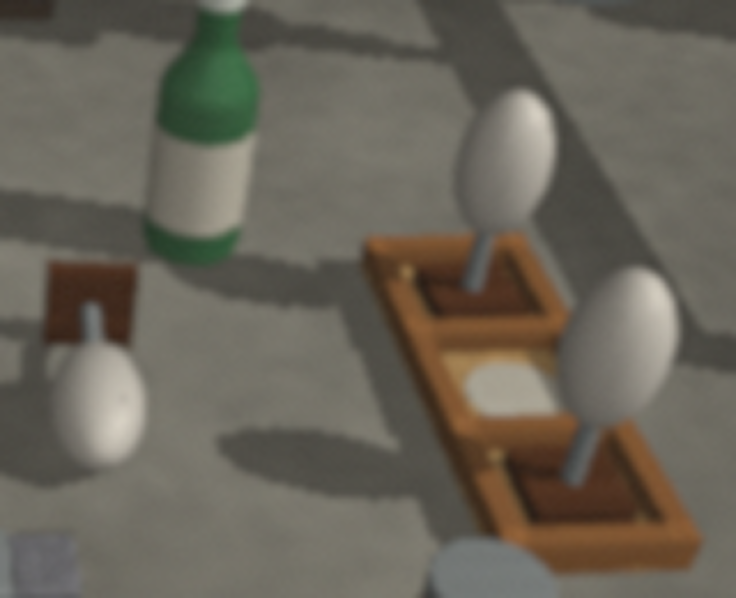

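```bash
cat > h.py <<'E'
import numpy as np
T=dict(f=472.866,c=(324.019,197.309),P=np.array([[-0.0203,-0.9801,0.1977,0.3246],[-0.9997,0.0228,0.0102,-0.012],[-0.0145,-0.1974,-0.9802,1.3643]]))
S=dict(f=366.4355,c=(325.8935,193.8103),P=np.array([[0.0227,0.6317,-0.7749,1.1963],[0.9996,-0.0037,0.0263,-0.0209],[0.0137,-0.7752,-0.6316,0.5593]]))
def ray(C,u,v):
    d=C["P"][:,:3]@np.array([(u-C["c"][0])/C["f"],(v-C["c"][1])/C["f"],1]);return C["P"][:,3],d/np.linalg.norm(d)
def tc(x,y): return ray(T,x/5+195-.4,y/5+170-.4)
def sc(x,y): return ray(S,x/4.6+340-.4,y/4.6+110-.4)
def atz(r,z): return r[0]+r[1]*(z-r[0][2])/r[1][2]
def tri(a,b):
    A=np.c_[a[1],-b[1]];k=np.linalg.lstsq(A,b[0]-a[0],rcond=None)[0]
    p,q=a[0]+k[0]*a[1],b[0]+k[1]*b[1];return (p+q)/2,np.linalg.norm(p-q)
E
python3 - <<'E'
from h import *
np.set_printoptions(precision=4,suppress=True)
for n,a,b in [("disc",(132,271),(510,388)),("cornNL",(57,497),(525,235)),("cornNR",(217,490),(368,240)),("cornFL",(50,65),(700,545)),("cornFR",(208,55),(510,568)),("spindle",(509,208),(100,405)),("stemfoot",(507,341),(92,305)),("footcornL",(460,341),(137,265)),("footcornR",(550,341),(50,262)),("bottlecap",(350,517),(222,0))]:
    print(n,*tri(tc(*a),sc(*b)))
print("z=24:",[atz(tc(509,y),.024) for y in(137,208,280)],atz(tc(507,341),.024),atz(tc(505,370),.024))
from plant import env
q=env.current_q()
for x in(.55,.6,.65):
  for t in (0,15,30,45):   # tool dir tilt from horizontal pointing +x, downward by t
    th=np.deg2rad(90+t)
    # tool down with closing along y: roll pi; pitch rotates
    for y0 in(0,.05):
      for o in ([np.pi,-(np.pi/2-np.deg2rad(t)),0],[0,np.pi/2+np.deg2rad(t),0]):
        r=env.solve_ik([x,y0,.09],o); print(x,t,y0,np.round(o,2),None if r is None else np.round(r,2))
for y in(-20,0,20,40):
    for o in ([np.pi,np.deg2rad(y),0],[np.pi,np.deg2rad(y),np.pi]):
        r=env.solve_ik([.59,.05,.025],o);print(y,o,None if r is None else np.round(r,2))
E
```

```text
disc [0.5258 0.3006 0.011 ] 0.002762831262335673
cornNL [0.3974 0.3413 0.0194] 0.0032721118292800997
cornNR [0.3994 0.2507 0.0175] 0.002517856196106675
cornFL [0.6483 0.3512 0.0173] 0.0008772481645746067
cornFR [0.6545 0.2613 0.0094] 0.002010808419174001
spindle [0.5557 0.082  0.0255] 0.00021448965469337726
stemfoot [0.4786 0.0842 0.0302] 0.0012565422335376003
footcornL [0.4763 0.1075 0.0544] 0.001127543944450812
footcornR [0.4752 0.0596 0.0556] 0.0035046927697760487
bottlecap [0.3765 0.1548 0.1556] 0.00025697697099124505
z=24: [array([0.5977, 0.0819, 0.024 ]), array([0.556 , 0.0822, 0.024 ]), array([0.5142, 0.0826, 0.024 ])] [0.4793 0.084  0.024 ] [0.4628 0.0853 0.024 ]
0.55 0 0 [ 3.14 -1.57  0.  ] [-0.32  0.4   2.48  2.81  1.32 -1.49]
0.55 0 0 [0.   1.57 0.  ] [-0.32  0.4   2.48  2.81  1.32  1.66]
0.55 0 0.05 [ 3.14 -1.57  0.  ] [-0.16  0.4   2.47  2.97  1.31 -1.53]
0.55 0 0.05 [0.   1.57 0.  ] [-0.16  0.4   2.47  2.97  1.31  1.62]
0.55 15 0 [ 3.14 -1.31  0.  ] None
0.55 15 0 [0.   1.83 0.  ] None
0.55 15 0.05 [ 3.14 -1.31  0.  ] None
0.55 15 0.05 [0.   1.83 0.  ] None
0.55 30 0 [ 
[... 2358 characters left out ...]
27  2.1   0.08  0.43  1.4 ]
-20 [3.141592653589793, np.float64(-0.3490658503988659), 3.141592653589793] [-0.08  0.55  1.7  -0.03  1.24 -1.63]
0 [3.141592653589793, np.float64(0.0), 0] [-0.09  0.39  1.91 -0.    0.85  1.48]
0 [3.141592653589793, np.float64(0.0), 3.141592653589793] [-0.09  0.39  1.91  0.    0.85 -1.66]
20 [3.141592653589793, np.float64(0.3490658503988659), 0] [-0.08  0.55  1.7  -0.03  1.24  1.51]
20 [3.141592653589793, np.float64(0.3490658503988659), 3.141592653589793] [-0.1   0.27  2.1   0.08  0.43 -1.74]
40 [3.141592653589793, np.float64(0.6981317007977318), 0] [-0.07  0.73  1.5  -0.04  1.61  1.52]
40 [3.141592653589793, np.float64(0.6981317007977318), 3.141592653589793] None
```

```bash
cat >> h.py <<'E'
from scipy.spatial.transform import Rotation as Ro
C=np.array([.5557,.0820,.0245]); AX=np.deg2rad(-1.0); A=np.deg2rad(30)
BAY=np.array([.5255,.3010,.006]); TY=np.deg2rad(2.3)
def eul(R): return R.as_euler("xyz")
def start(flip): return Ro.from_euler("z",AX)*Ro.from_euler("xyz",[np.pi,A,0])*Ro.from_euler("z",np.pi*flip)
def stand(psi,flip): return Ro.from_euler("z",psi)*Ro.from_euler("y",-np.pi/2)*Ro.from_euler("xyz",[np.pi,A,0])*Ro.from_euler("z",np.pi*flip)
def tcp(c,R): return np.asarray(c)+.002*R.as_matrix()[:,2]
E
python3 - <<'E'
from h import *
from plant import env
for f in(0,1):
    R=start(f); print("pick",f,np.round(env.solve_ik(tcp(C,R),eul(R)),2))
    for d in(0,45,90,-45,-90):
      for x,y in((.6,.0),(.6,-.05)):
        R=stand(np.deg2rad(d),f); rs=[env.solve_ik(tcp([x,y,z],R),eul(R)) for z in(.09,.2)]
        print(f,d,x,y,*["None" if r is None else np.round(r,2) for r in rs])
for k in(0,1):
  R=Ro.from_euler("xyz",[np.pi,0,TY+np.pi*k]); print("bay",np.round(env.solve_ik(tcp(BAY+[0,0,.09],R),eul(R)),2))
print(env.current_t())
E
```

```text
pick 0 [-0.03  0.58  1.69 -0.01  1.39  1.56]
0 0 0.6 0.0 [-0.25  0.15  2.36  2.62  0.45 -1.22] [-0.25 -0.12  2.35  2.05  0.25 -0.62]
0 0 0.6 -0.05 [-0.38  0.15  2.35  2.4   0.49 -1.09] [-0.38 -0.11  2.34  1.86  0.34 -0.5 ]
0 45 0.6 0.0 [-0.51  0.29  2.17  1.42  1.   -0.78] [-0.51  0.07  2.16  1.28  1.06 -0.51]
0 45 0.6 -0.05 [-0.6   0.32  2.13  1.35  1.06 -0.78] [-0.6   0.1   2.12  1.23  1.12 -0.53]
0 90 0.6 0.0 [-0.48  0.54  1.8   0.88  1.51 -0.88] [-0.48  0.37  1.79  0.88  1.62 -0.74]
0 90 0.6 -0.05 [-0.55  0.57  1.76  0.83  1.56 -0.9 ] [-0.55  0.41  1.75  0.84  1.67 -0.77]
0 -45 0.6 0.0 [ 0.09  0.29  2.17  4.53  0.74 -2.36] [ 0.09  0.07  2.16 -1.49  0.73 -2.71]
0 -45 0.6 -0.05 [-0.02  0.27  2.2   4.42  0.68 -2.33] None
0 -90 0.6 0.0 [ 0.16  0.54  1.8  -1.08  1.32 -2.39] [ 0.16  0.37  1.79 -1.05  1.4  -2.55]
0 -90 0.6 -0.05 [ 0.08  0.52  1.84 -1.13  1.26 -2.4 ] [ 0.08  0.35  1.83 -1.09  1.34 -2.57]
pick 1 [-0.03  0.58  1.69 -0.01  1.39 -1.58]
1 0 0.6 0.0 [-0.25  0.15  2.36  2.62  0.45  1.92] [-0.25 -0.12  2.35  2.05  0.25  2.52]
1 0 0.6 -0.05 [-0.38  0.15  2.35  2.4   0.49  2.05] [-0.38 -0.11  2.34  1.86  0.34  2.64]
1 45 0.6 0.0 [-0.51  0.29  2.17  1.42  1.    2.37] [-0.51  0.07  2.16  1.28  1.06  2.63]
1 45 0.6 -0.05 [-0.6   0.32  2.13  1.35  1.06  2.37] [-0.6   0.1   2.12  1.23  1.12  2.61]
1 90 0.6 0.0 [-0.48  0.54  1.8   0.88  1.51  2.26] [-0.48  0.37  1.79  0.88  1.62  2.4 ]
1 90 0.6 -0.05 [-0.55  0.57  1.76  0.83  1.56  2.24] [-0.55  0.41  1.75  0.84  1.67  2.37]
1 -45 0.6 0.0 [0.09 0.29 2.17 4.53 0.74 0.78] [ 0.09  0.07  2.16 -1.49  0.73  0.43]
1 -45 0.6 -0.05 [-0.02  0.27  2.2   4.42  0.68  0.82] None
1 -90 0.6 0.0 [ 0.16  0.54  1.8  -1.08  1.32  0.75] [ 0.16  0.37  1.79 -1.05  1.4   0.59]
1 -90 0.6 -0.05 [ 0.08  0.52  1.84 -1.13  1.26  0.74] [ 0.08  0.35  1.83 -1.09  1.34  0.57]
bay [ 0.35  0.31  1.86 -0.    0.98  1.88]
bay [ 0.35  0.31  1.86  0.    0.98 -1.26]
0.15
```

Run:
```python
from h import *
from plant import env
import cv2
R=start(0);d=R.as_matrix()[:,2];p=tcp(C,R)
env.move_to(p+[.08,0,.26],eul(R)); 
env.move_to(p-.09*d,eul(R))
c=env.read_camera("wrist");cv2.imwrite("pics/w1.png",c["color"][:,:,::-1])
hit=env.move_straight(p,max_speed=.1,force_limit=12);print(hit,env.current_eef_pos(),p,env.current_wrist_force())
env.set_gripper(0.0);print(env.current_finger_gap(),env.current_finger_force(),env.current_t())
env.move_straight(p+[0,0,.03],max_speed=.06);print(env.current_finger_gap(),env.current_wrist_force(),env.current_moment(),env.current_t())
for n in("scene",): c=env.read_camera(n);cv2.imwrite("pics/s1.png",cv2.resize(c["color"][100:260,240:500,::-1],None,fx=3,fy=3))
```

```text
False [0.55562572 0.08196748 0.02347816] [0.55470015 0.08201745 0.02276795] [0.21649065 0.55323688 0.48550328]
0.537766387182855 61.10297093633562 4.925
0.532290567456779 [ 0.0940255  -0.28657436 -2.36527487] [-0.00842571 -0.47831793  0.07211913] 5.575
```

View pics/s1.png

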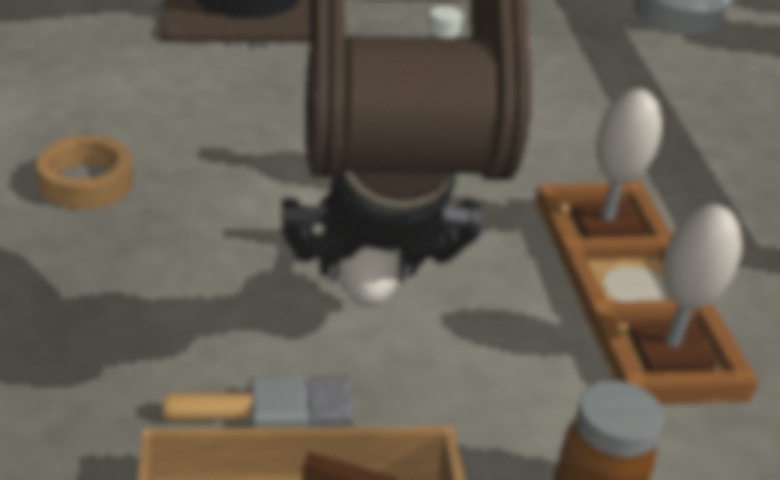

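The spindle is held (gap about 45 mm) and clear of the bench. Next I'll lift it and turn it upright.

Run:
```python
from h import *
from plant import env
import cv2
env.move_straight(env.current_eef_pos()+np.array([0,-.03,.2]),max_speed=.15)
R=stand(np.pi/4,0);env.move_to(tcp([.56,0,.2],R),eul(R));print(env.current_t())
env.move_straight(tcp([.56,0,.115],R),max_speed=.1)
print(env.current_finger_gap(),env.current_q(),env.current_eef_pos(),tcp([.56,0,.115],R),env.current_ee_rot(),eul(R),env.current_t())
s=env.read_camera("scene")["color"];t=env.read_camera("top")["color"]
cv2.imwrite("pics/s2f.png",s[:,:,::-1]);cv2.imwrite("pics/t2f.png",t[:,:,::-1])
a=cv2.resize(s[80:230,240:450,::-1],None,fx=3.7,fy=3.7,interpolation=cv2.INTER_CUBIC)
cv2.imwrite("pics/s2.png",a)
```

```text
8.8917
0.5390079156366607 [-0.55487447  0.16354133  2.26563678  1.36462638  1.0382177  -0.74105258] [0.56166977 0.00103551 0.11461988] [0.56122474 0.00122474 0.114     ] [ 3.13949274 -1.04772406  0.78723072] [ 3.14159265 -1.04719755  0.78539816] 9.8917
```

View pics/s2.png

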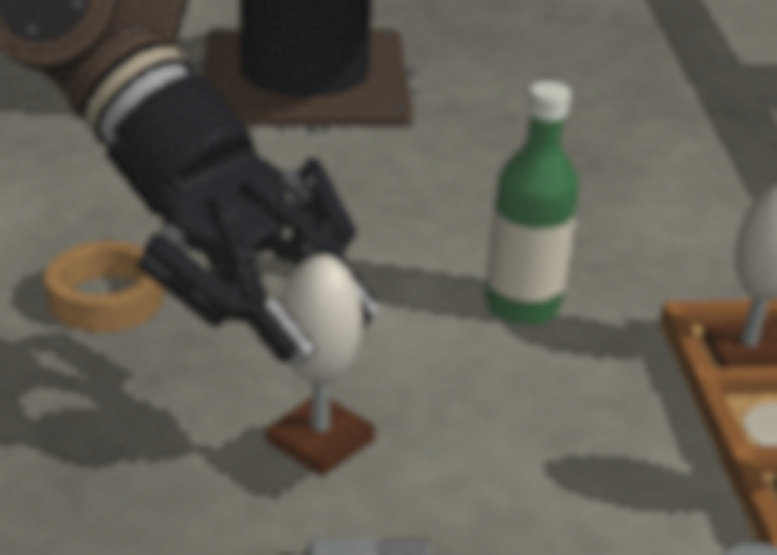

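Run:
```python
from h import *
def proj(C,X):
    c=C["P"][:,:3].T@(np.array(X)-C["P"][:,3]);return c[:2]/c[2]*C["f"]+C["c"]
for z in(.157,.115,.037): print(z,(proj(S,[.56,0,z])-[240,80])*3.7)
for px in((325,253),(320,425)):
    r=ray(S,px[0]/3.7+240-.4,px[1]/3.7+80-.4)
    print([ (r[0]+r[1]*(xx-r[0][0])/r[1][0]).round(4).tolist() for xx in(.55,.56,.57)])
```

```text
0.157 [319.50339961 257.60338695]
0.115 [318.43762657 320.21989399]
0.037 [316.64050011 425.80502078]
[[0.55, 0.0025, 0.1546], [0.56, 0.0022, 0.1609], [0.57, 0.0018, 0.1672]]
[[0.55, 0.0015, 0.0306], [0.56, 0.0012, 0.0388], [0.57, 0.0008, 0.047]]
```

The foot and tip project within 5 px of where an upright pose would put them. I'll lower it, release, back off and check.

Run:
```python
from h import *
from plant import env
import cv2
R=stand(np.pi/4,0);d=R.as_matrix()[:,2]
env.move_straight(tcp([.56,0,.097],R),max_speed=.06)
f0=env.current_wrist_force()
h=env.move_straight(tcp([.56,0,.084],R),max_speed=.015,force_limit=3)
print(h,env.current_eef_pos()-tcp([.56,0,0],R),env.current_wrist_force()-f0,env.current_t())
env.sleep(.2);env.set_gripper(.75);env.sleep(.2)
p=env.current_eef_pos();print(env.current_t(),env.current_finger_gap())
env.move_straight(p-.12*d,max_speed=.12)
env.sleep(1.0);print(env.current_t(),env.current_eef_pos())
s=env.read_camera("scene")["color"];t=env.read_camera("top")["color"]
a=cv2.resize(s[90:240,240:410,::-1],None,fx=2.4,fy=2.4,interpolation=cv2.INTER_CUBIC)
b=cv2.resize(t[160:280,260:370,::-1],None,fx=3,fy=3,interpolation=cv2.INTER_CUBIC)
o=np.zeros((360,408+330,3),np.uint8);o[:,:408]=a;o[:,408:]=b;cv2.imwrite("pics/s3.png",o)
```

```text
True [2.06256542e-04 1.47237990e-05 9.12881292e-02] [-0.52679353  0.36708798  4.95475256] 10.9583
11.675 0.7495740627232551
13.825 [ 0.48665299 -0.07171231  0.14860918]
```

View pics/s3.png

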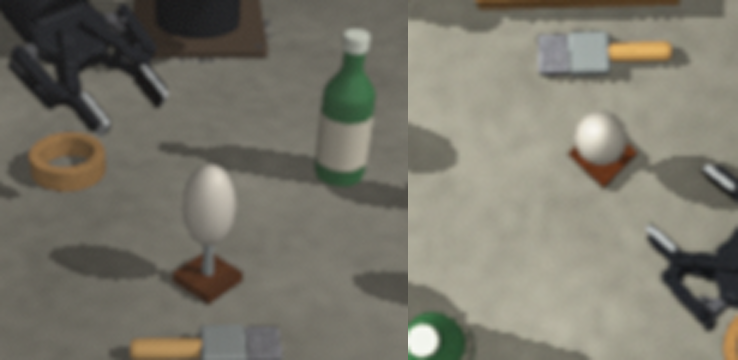

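It stands alone on the bench: spindle at scene (209,203) and top (601,139) in the composite, foot turned 45°. Now I'll triangulate it and take it from above.

Run:
```python
from h import *
from plant import env
import cv2
X,e=tri(ray(T,(601-408)/3+260-.3,139/3+160-.3),ray(S,209/2.4+240-.3,203/2.4+90-.3));print(X,e)
assert abs(X[2]-.09)<.012 and np.hypot(X[0]-.56,X[1])<.008 and e<.006
g=np.array([(X[0]+.56)/2,X[1]/2,.092])
p=env.current_eef_pos();env.move_straight(p+[-.02,-.02,.15],max_speed=.2)
R=Ro.from_euler("xyz",[np.pi,0,np.pi/4]);
env.move_to(tcp(g+[0,0,.13],R),eul(R));env.set_gripper(1.0)
print(env.current_q(),env.current_t())
h=env.move_straight(tcp(g,R),max_speed=.1,force_limit=5);print(h,env.current_eef_pos(),env.current_wrist_force())
if not h:
    env.set_gripper(0.0);print(env.current_finger_gap(),env.current_finger_force())
    env.move_straight(tcp(g+[0,0,.06],R),max_speed=.1)
    env.move_straight(tcp(g+[0,0,.18],R),max_speed=.15)
    R=Ro.from_euler("xyz",[np.pi,0,TY]);env.move_to(tcp([.5255,.301,.29],R),eul(R))
    env.move_straight(tcp([.5255,.301,.135],R),max_speed=.12)
    print(env.current_finger_gap(),env.current_eef_pos(),env.current_ee_rot())
print(env.current_t())
s=env.read_camera("scene")["color"];t=env.read_camera("top")["color"];w=env.read_camera("wrist")["color"]
cv2.imwrite("pics/w4.png",w[:,:,::-1])
a=cv2.resize(s[110:240,370:520,::-1],None,fx=3,fy=3,interpolation=cv2.INTER_CUBIC)
b=cv2.resize(t[160:290,170:285,::-1],None,fx=3,fy=3,interpolation=cv2.INTER_CUBIC)
cv2.imwrite("pics/s4.png",np.hstack([a,b]))
```

```text
[0.55680442 0.00183437 0.09243173] 0.0002873296276770847
[-1.81969632e-01  5.48667142e-02  1.89336614e+00  2.11118446e-04
  1.19309372e+00  6.05180961e-01] 16.175
False [0.5590297  0.00081322 0.09088029] [-0.27040798 -0.13348169 -0.80991249]
0.5347274662192277 61.861003489466384
0.5341617348318821 [0.52622851 0.30127899 0.13420858] [-3.14090499e+00 -2.12871555e-03  4.01903307e-02]
22.3917
```

View pics/s4.png

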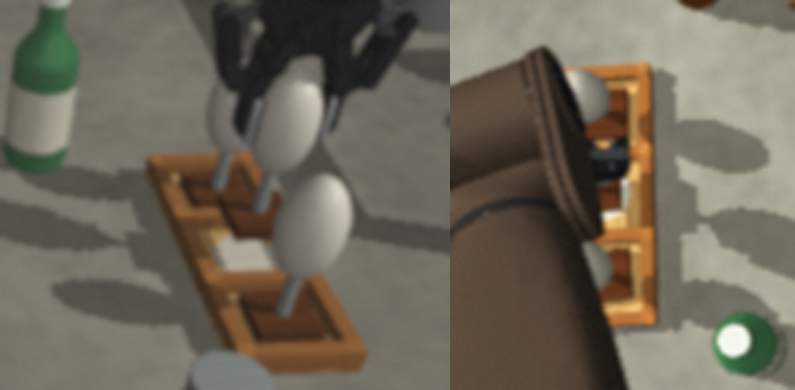

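Run:
```python
from h import *
from plant import env
import cv2
q=atz(ray(S,263/3+370-.3,207/3+110-.3),.055);print(q)
assert np.hypot(*(q[:2]-BAY[:2]))<.012
R=Ro.from_euler("xyz",[np.pi,0,TY])
env.move_straight(tcp([.5255,.301,.106],R),max_speed=.06)
f0=env.current_wrist_force()
h=env.move_straight(tcp([.5255,.301,.092],R),max_speed=.015,force_limit=3)
print(h,env.current_eef_pos(),env.current_wrist_force()-f0)
env.sleep(.2);env.set_gripper(.8);env.sleep(.2)
env.move_straight(env.current_eef_pos()+np.array([0,0,.1]),max_speed=.08)
env.move_straight(env.current_eef_pos()+np.array([-.0,-.0,.1]),max_speed=.2)
env.move_to([.5,-.05,.33],eul(R))
print(env.current_t())
s=env.read_camera("scene")["color"];t=env.read_camera("top")["color"]
a=cv2.resize(s[110:240,370:520,::-1],None,fx=3,fy=3,interpolation=cv2.INTER_CUBIC)
b=cv2.resize(t[160:290,170:285,::-1],None,fx=3,fy=3,interpolation=cv2.INTER_CUBIC)
cv2.imwrite("pics/s5.png",np.hstack([a,b]))
```

```text
[0.52403043 0.30564969 0.055     ]
True [0.52552931 0.30105462 0.09694608] [-0.62733105  0.50062019  6.15138642]
27.8667
```

View pics/s5.png

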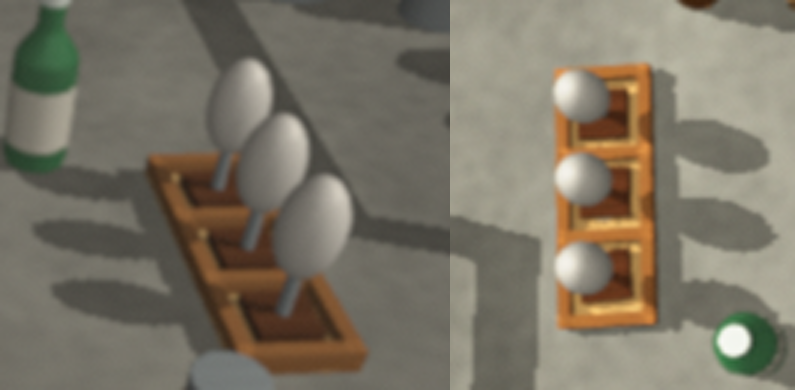

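The spindle stands upright in the middle bay, foot flat on the floor (scene 275,150; top 585,180), and its neighbours haven't moved.

```bash
python3 -c "
from plant import env
print(env.job_done(),env.current_t())"
```

```text
the job is handed in; nothing more can be done
the job is handed in; nothing more can be done
```

The toppled spindle stood by itself on the bench, and it now stands upright in the free middle bay of the spindle tray; I handed the job in at about 28 s, and the result of the judging wasn't shown.

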